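# Clamp a square tube in an eccentric-locked sliding fixture

### The arm

A 6-joint arm with a two-finger parallel gripper is mounted at the origin on the work surface. World frame = base frame: x ahead of the robot, y to its left, z up, the work surface at z = 0. Lengths are in m, angles in rad, forces in N, time in s.
With the tool pointing down it reaches from about 0.325 to 0.75 m from the base axis. Payload 7.6 kg.
Tool frame: the origin (TCP) lies at the very end of the fingers, on their centre line; the grasp point (between the pads) lies 19 mm behind it; z points along the fingers, y is the direction in which the jaws open and shut (so a half turn about z gives the same grasp; the last joint's range is limited). The gripper opens to 85 mm and grips with 20 to 120 N. Pads are 22 mm wide; open, the fingers measure 114 mm over their backs; the gripper's body (76 mm by 85 mm) begins 54 mm behind the grasp point. The pads swing forward as they close: fully open they stand 13 mm farther back than shut.
Start: joints at [-1.172, 0.052, 1.401, -0, 1.689, -0.07], TCP at [0.237, -0.468, 0.231] pointing down, gripper open.
Joint ranges: [-2.9, 2.9], [-0.91, 2.17], [0.12, 2.37], [-1.06, 4.2], [0.26, 2.73], [-2.93, 2.93]. Speed limits (rad/s): [2.57, 2.57, 3.01, 3.14, 3.14, 3.14].

### API

Orientations are given as a rotation vector (axis times angle).
In Python, from cell import state, snapshot, sign_off gives the robot as it stands.
- The arm moves only by the tool drive_tool, never from a script. Its argument "plan" is text: rows parted by semicolons, each of 7 numbers parted by spaces: the shift along the tool's x, y, z in m, then the turn, a rotation vector about the tool's x, y, z in rad, then the opening, from -1 (shut) to 1 (fully open). In form: dx dy dz ax ay az claw; .... A call has 1 to 20 rows; each row shifts and turns the commanded pose from where the row before left it, along the tool's axes as they then stand; what a row does not reach is not made up. A row lasts 1/10 s, in which the tool goes at most 50 mm and 8.59 degrees, less where a joint would pass 70% of its speed; a pose out of reach is approached as far as the arm can. A call with a gripper value outside its range is refused whole. The fingers move at their own pace and stop on an object; the grip force is fixed at half the most. Time passes only in rows, so rows that do not move let the fingers close. It gives the time, the measured TCP pose, the force and the opening at its end, in the units of the state.
- state(): the state, without advancing time (a new reading comes with each control period).
- snapshot(name): name is "side" or "top"; returns a dict with "frame" (480x640x3 uint8, red, green, blue), "fx", "fy", "cx", "cy" (pixels), "dist_coeffs" ([k1, k2, p1, p2, k3] as OpenCV has them; the pictures are not rectified), "rvec" (rotation vector, rad) and "tvec" (3), from world to camera coordinates, as OpenCV has them. Camera axes: x right, y down, z forward; pixel columns grow to the right and rows downward; lengths in m; the calibration is good to about 2 mm. A picture is of the moment at which its call begins. There is no depth.
- sign_off(): hands the job in, once; it reports no verdict.
The state is a dict: "t": time; "qpos": joint angles; "joint_velocities": joint speeds; "effort": joint torques, N m; "position": TCP position; "orientation": TCP orientation; "contact_force": force on the tool from outside, world axes, zero at the start; "torque": the same for the moment, N m; "grip_width": finger opening in m.
Only numpy, scipy, OpenCV 4.12 (cv2) and the standard library are available. Lean on these libraries where they do the work, as an engineer would, in place of code of your own. Each camera call takes 0.05 s, during which the arm holds its last target.

### The job

Clamp the short square tube in the fixture on the bench. Push the red lever round until the eccentric is at its low point, push the sliding jaw forward by its orange plate until the tube sits square and tight against the fixed jaw, then push the lever back round to lock the slide there. Light pushes only: do not grip the lever, slide or tube, do not force the slide while it is locked, do not lift the tube, and leave the tools and parts lying around alone.

Things in the scene. Friction and masses are not known exactly. Their poses are not given: they have to be found in the camera images.
- fixture: Dark steel base plate, bolted down, 320 x 175 x 15 mm. Origin on the bench under the slide's centre line; x forward along the slide to the fixed jaw, y left, z up. Plate: x -155..165, y -104..71 mm. Guide rails beside the slide: x -130..62, |y| up to 36, tops 45 mm above the bench. Blue fixed jaw: face at x 120, 100 mm wide, top 74 mm above the bench. Brass stop pin for the lever.
- slide (a joint): Travel of the sliding jaw along fixture x, m: 0 fully back, grows forward; starts at 0 to 0.025. Reads 0.060 with the tube squeezed against the fixed jaw (end stop 0.085, without tube). Released, it takes about 3 N to push and stays where left; with the cam locked the brass shoe beside it grips its side and it will not slide.
- push_face (a point): Centre of the rear face (towards fixture -x) of the slide's orange push plate, 70 mm above the bench. The plate is upright, 46 mm wide (y), 8 mm thick, 48 to 91 mm above the bench, on a 28 mm wide neck. At fixture x = -0.125 + joint slide, y = 0. Push towards fixture +x.
- nose (a point): Front face of the sliding jaw's nose, centre, 60 mm above the bench: the aluminium block, 60 mm wide, top 72 mm above the bench, that bears on the tube. At fixture x = 0.020 + joint slide, y = 0.
- jaw_face (a point): Centre of the face of the blue fixed jaw, 60 mm above the bench, at fixture x = 0.120, y = 0.
- cam (a joint): Angle of the eccentric, rad. 0: low point, lever at its stop pin (hard stop -0.05), shoe 2 mm clear of the slide. Grows clockwise seen from above. The shoe touches the slide at 1.05; locked from 1.3, firm at 1.5, travel ends at 1.75. Starts locked, 1.35 to 1.6; stays where left. Turning takes about 5 to 9 N at the grip.
- cam_pivot (a point): Pivot bolt of the eccentric, 50 mm above the bench, at fixture x = 0, y = -0.0545. The eccentric is a 48 mm steel disc under the lever.
- lever_knob (a point): Upright black grip at the end of the red lever: point on its axis, 90 mm above the bench, 105 mm from the pivot. 20 mm cylinder, 42 to 90 mm above the bench, 25 mm ball on top (to 100 mm). Lever 16 mm wide, 38 to 46 mm above the bench. From the pivot the grip lies at angle (-60 deg - joint cam) from fixture x, counterclockwise: front right at the low point, rear right when locked.
- tube: The work: cut length of square steel tube, 40 x 40 mm section, 3 mm wall, 80 mm long, 0.28 kg, lying loose on the fixture's base plate across the slide between nose and fixed jaw, a few mm from the jaw and slightly askew. Origin at the centre of its underside (15 mm above the bench); y along the tube, x across it, z up.
- shell_a: Pressed steel half-shell, bystander, about 75 x 75 mm, 33 mm high. Origin under its centre.
- shell_b: The same kind of pressed half-shell, bystander. Origin under its centre.
- dolly: Steel hand dolly, bystander: 28 mm round handle, 90 mm long, with a 55 mm square plate standing at its +x end. Origin under its middle.
- hammer: Hammer with wooden handle and red head, bystander, 290 mm long along x. Origin under its middle.
- screwdriver: Red-handled screwdriver, bystander, 190 mm long along x. Origin under its middle.
- wrench: Steel spanner, bystander, 170 mm long along x. Origin under its middle.
- disc: Dark grinding disc lying flat, bystander, 115 mm across, 6 mm thick. Origin under its centre.
Mind the look-alikes: they are no part of the job. What is shaped like the tube but brown or purple is not meant.

How it is judged:
On the way, in this order (a step that is already met when the one before it is completed fails the run):
1. the eccentric is turned to its low point while the slide is still back (value of joint cam below 0.2 rad and value of joint slide below 0.032 m), for 0.2 s.
2. with the eccentric low, the slide is pushed forward and the tube sits square between nose and fixed jaw (value of joint cam below 0.35 rad and value of joint slide above 0.0575 m and x of tube in the frame of fixture above 0.0975 m), for 0.2 s.
3. the eccentric is turned back to lock the slide (value of joint cam above 1.3 rad and value of joint slide above 0.0575 m), for 0.2 s.
At the end, for the whole second after the job is handed in: The tube lies flat on the base plate, square to the fixture within 0.05 rad and within 2.5 mm of bearing on the fixed jaw, the nose closed on it (joint slide 0.0575 to 0.063), the eccentric locked (joint cam above 1.3), everything at rest and the robot clear (all of step 3 and value of joint slide below 0.063 m and x of tube in the frame of fixture between 0.0975 and 0.1025 m and angle between the x axis of tube and the x axis of fixture, either way round below 0.05 rad and angle between tube's own z axis and vertical below 0.05 rad and linear speed of tube below 0.01 m/s); the robot touches nothing.
It fails at once if the slide is pushed hard (over 20 N) while the eccentric is not released (value of joint cam above 0.6 rad and contact force between any of the fingers, the arm and slide above 20 N).
It fails at once if the slide is dragged along under the locked eccentric (value of joint cam above 1.15 rad and velocity of joint slide above 0.02 m/s).
It fails at once if the tube is lifted or tipped (height (world z) of tube above 0.025 m or angle between tube's own z axis and vertical above 0.25 rad).
It fails at once if the lever, the slide or the tube is gripped, or pushed with more than 38 N (contact force between the fingers and cam above 38 N or contact force between the fingers and slide above 38 N or contact force between the fingers and tube above 38 N).
It fails at once if a tool or part lying around is moved by more than 20 mm (distance of any of shell_a, shell_b, dolly, hammer, screwdriver, wrench, disc from where it was at the start of the episode above 0.02 m).
It also fails if it takes over 64 s, if anything falls off the work surface, if the arm or the gripper's body presses on something with over 40 N, if the wrist force passes 120 N, or if a joint passes its speed limit or range.

## Working session

There is one attempt and no reset: what is moved stays moved. The work goes in short steps, Python scripts to look and compute and a tool call to move; the robot and the scene stay as the last step left them, time stands still between calls to the robot, and variables do not carry over. Pictures are saved under pics/ and viewed, and the job is handed in when it is done.

Besides the shell and the picture viewer there is one more tool, called after "Emit:" by a JSON object that holds its "op" and its "data". drive_tool: Moves the arm, as the interface text tells. Its arguments: {"type":"object","properties":{"plan":{"type":"string"}},"required":["plan"]}

```bash
ls; mkdir -p pics; cat > h.py <<'E'
import numpy as np, cv2
from cell import state, snapshot, sign_off
def snap(name,fn):
    s=snapshot(name); cv2.imwrite('pics/'+fn,cv2.cvtColor(s['frame'],cv2.COLOR_RGB2BGR))
    np.savez('pics/'+fn+'.npz',**{k:np.array(v) for k,v in s.items()}); return s
def load(fn): return dict(np.load('pics/'+fn+'.npz'))
def K(s): return np.array([[s['fx'],0,s['cx']],[0,s['fy'],s['cy']],[0,0,1]],float)
def ray(s,uv):
    p=cv2.undistortPoints(np.array(uv,float).reshape(-1,1,2),K(s),np.array(s['dist_coeffs'],float)).reshape(-1,2)
    R=cv2.Rodrigues(np.array(s['rvec'],float))[0]; t=np.array(s['tvec'],float).ravel()
    return -R.T@t,(np.c_[p,np.ones(len(p))]@R)
def onz(s,uv,z):
    c,d=ray(s,uv); return c+d*((z-c[2])/d[:,2])[:,None]
def proj(s,X): return cv2.projectPoints(np.array(X,float).reshape(-1,3),np.array(s['rvec'],float),np.array(s['tvec'],float),K(s),np.array(s['dist_coeffs'],float))[0].reshape(-1,2)
E
python3 - <<'E'
from h import *
for n in('top','side'):
    s=snap(n,n+'0.png'); print(n,ray(s,[[320,240]]))
print(state())
E
```

```text
pics
top (array([ 0.35768594, -0.04262115,  1.18345866]), array([[ 0.21471769,  0.01612364, -0.97662657]]))
side (array([-0.05861208,  0.76627656,  1.21651305]), array([[ 0.4096046 , -0.52406196, -0.74678146]]))
{'t': 0.1, 'qpos': array([-1.17232621e+00,  5.27981905e-02,  1.40160002e+00,  1.01402343e-05,
        1.68860173e+00, -7.03018276e-02]), 'joint_velocities': array([ 1.50677185e-05, -2.27100761e-03, -2.90325976e-03, -1.04381443e-03,
       -3.50372127e-04, -4.13389618e-04]), 'effort': array([ 1.77257814e-03, -3.82582104e+01, -3.60985780e+01,  2.97588770e-05,
        4.74316010e-03,  7.27759954e-06]), 'position': array([ 0.23711108, -0.46811301,  0.23055557]), 'orientation': array([-3.05434002e+00, -7.29300644e-01,  3.45333819e-04]), 'contact_force': array([ 0.27597605, -0.31977212, -0.49665431]), 'torque': array([0.01411089, 0.04842612, 0.04705012]), 'grip_width': 0.08544697308196812}
```

View pics/top0.png

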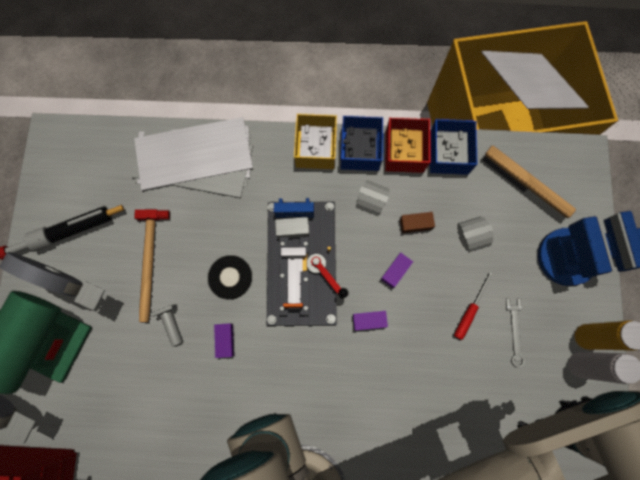

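View pics/side0.png

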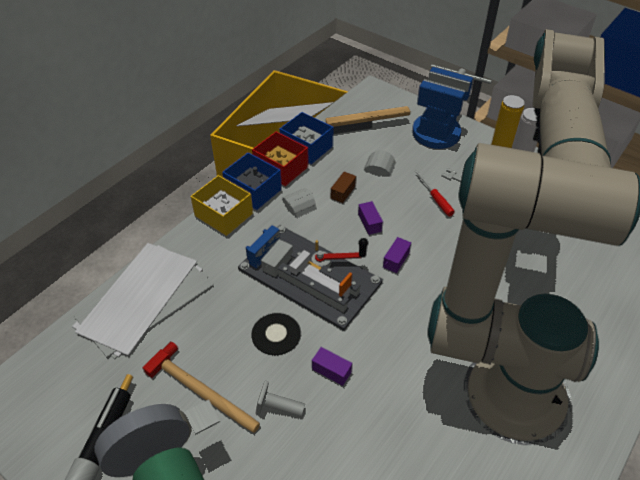

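Top view: the fixture's plate spans about (267..337, 200..325), with the fixed jaw at (293,208), a silver tube at (292,227), and the lever from (316,262) to (343,293). Purple blocks at (397,270), (370,321), (224,341) and the brown one at (417,222) are look-alikes. The silver tube between the jaws fits; I'll confirm it in an enlarged crop.

```bash
python3 - <<'E'
from h import *
a=cv2.imread('pics/top0.png')[190:335,250:370]; cv2.imwrite('pics/c1.png',cv2.resize(a,None,fx=4,fy=4,interpolation=cv2.INTER_CUBIC))
b=cv2.imread('pics/side0.png')[210:340,225:400]; cv2.imwrite('pics/c2.png',cv2.resize(b,None,fx=4,fy=4,interpolation=cv2.INTER_CUBIC))
s=load('top0.png'); f=s['frame'];g=f.max(2)
m=((g<90)*255).astype(np.uint8); m[:190]=0;m[335:]=0;m[:,:258]=0;m[:,:][:,350:]=0
m=cv2.morphologyEx(m,cv2.MORPH_CLOSE,np.ones((15,15)))
m=cv2.morphologyEx(m,cv2.MORPH_OPEN,np.ones((25,25)))
c=max(cv2.findContours(m,0,2)[0],key=cv2.contourArea);r=cv2.minAreaRect(c);b=cv2.boxPoints(r);print(r,b)
P=onz(s,b,.015);print(P,np.linalg.norm(P-np.roll(P,-1,0),axis=1),P.mean(0))
E
```

```text
((301.0, 299.0), (54.0, 68.0), 90.0) [[267. 272.]
 [335. 272.]
 [335. 326.]
 [267. 326.]]
[[ 0.52578044  0.10710438  0.015     ]
 [ 0.53335157 -0.06501636  0.015     ]
 [ 0.39851198 -0.07023056  0.015     ]
 [ 0.39102572  0.09797326  0.015     ]] [0.17228718 0.13494037 0.16837034 0.13506373] [0.46216743 0.01745768 0.015     ]
```

View pics/c1.png

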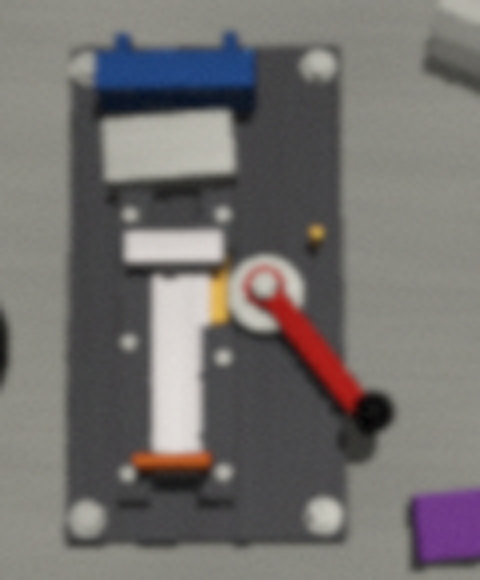

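View pics/c2.png

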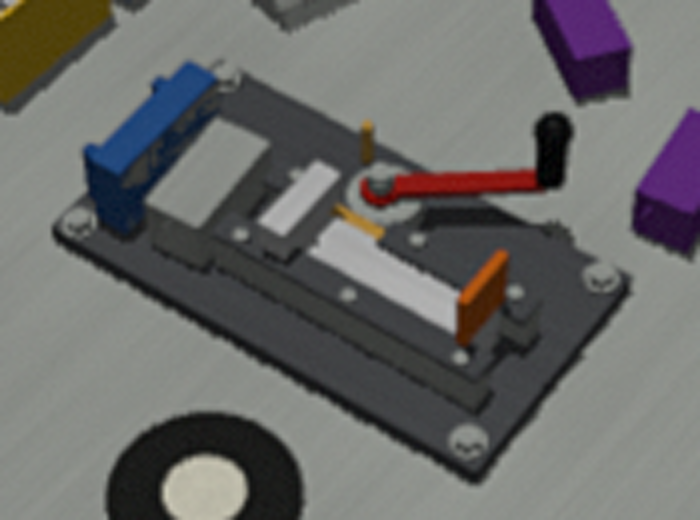

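The crops show the silver 40x80 tube lying across the slide (crop 170,145), just short of the blue jaw and slightly askew, so that is the work. The plate corners in the crop are about (70,46), (340,46), (346,545) and (66,544). The knob is at (371,411), the pivot at (264,284), and the orange plate at (173,461).

```bash
cat >> h.py <<'E'
def c1(p): return np.array(p,float).reshape(-1,2)/4+[250,190]-0.375
def fix():
    s=load('top0.png'); P=onz(s,c1([[70,46],[340,46],[346,545],[66,544]]),.015)[:,:2]
    Q=np.array([[165,71],[165,-104],[-155,-104],[-155,71]])/1e3
    a=P.mean(0);b=Q.mean(0);H=(Q-b).T@(P-a);th=np.arctan2(H[0,1]-H[1,0],H[0,0]+H[1,1])
    R=np.array([[np.cos(th),-np.sin(th)],[np.sin(th),np.cos(th)]]);return P,R,a-R@b,th,(P-(a-R@b))@R-Q
E
python3 - <<'E'
from h import *
P,R,o,th,res=fix();print(P,o,th,np.degrees(th));print(res)
s=load('top0.png')
def F(px,z): return ((onz(s,c1(px),z)[:,:2]-o)@R).round(4)
print('pivot',F([[264,284]],.05),'knob',F([[371,409]],.09),'push top',F([[173,461]],.091),'nose top corners',F([[124,230],[224,230],[224,264],[124,266]],.072))
T=F([[101,120],[234,109],[237,175],[106,184]],.055);print('tube',T,T.mean(0))
print('pin',F([[316,232]],.07),'jaw',F([[97,88],[255,92]],.074))
# side
s2=load('side0.png')
def G(px,z): return ((onz(s2,np.array(px)/4+[225,210]-.375,z)[:,:2]-o)@R).round(4)
print('side knob',G([[553,127]],.09),'pivot',G([[381,184]],.05),'corners',G([[228,64],[630,280],[478,480],[56,230]],.012))
E
```

```text
[[ 0.71257323  0.11955595]
 [ 0.72020526 -0.05683892]
 [ 0.39893948 -0.07300016]
 [ 0.39184321  0.10020187]] [0.55003546 0.03869606] 0.05224576651521707 2.9934619187478564
[[ 1.53865451e-03  1.26150579e-03]
 [-5.14154528e-05 -2.91231408e-04]
 [-1.72280056e-03  3.46723131e-04]
 [ 2.35561499e-04 -1.31699751e-03]]
pivot [[ 0.0015 -0.0543]] knob [[-0.0806 -0.1174]] push top [[-0.1101 -0.0012]] nose top corners [[ 0.0317  0.0305]
 [ 0.0312 -0.0305]
 [ 0.0101 -0.0304]
 [ 0.0094  0.0302]]
tube [[ 0.1056  0.0471]
 [ 0.112  -0.0362]
 [ 0.0695 -0.038 ]
 [ 0.0645  0.0435]] [0.0879 0.0041]
pin [[ 0.0299 -0.0865]] jaw [[ 0.121   0.0479]
 [ 0.1176 -0.0497]]
side knob [[-0.0816 -0.1193]] pivot [[-0.0029 -0.0503]] corners [[ 0.1582 -0.1036]
 [-0.1539 -0.1011]
 [-0.158   0.0738]
 [ 0.1601  0.0707]]
```

```bash
cat >> h.py <<'E'
P_,RF,OF,TH,_r=fix()
def toF(w): return (np.array(w)[:2]-OF)@RF
def toW(f): return OF+RF@np.array(f)
def tcp():
    st=state();R=cv2.Rodrigues(np.array(st['orientation']))[0];return st,np.array(st['position']),R
def go(f,z,yawF=None):
    st,p,R=tcp(); w=toW(f); d=np.r_[w,z]-p
    print('t',st['t'],'tcpF',toF(p).round(4),'z',p[2].round(4),'xyawF deg',np.degrees(np.arctan2(R[1,0],R[0,0])-TH).round(2),'zaxis',R[:,2].round(3),'F',st['contact_force'].round(1))
    print('shift tool',(R.T@d).round(4))
    if yawF is not None: print('az deg',-(yawF-np.degrees(np.arctan2(R[1,0],R[0,0])-TH)), 'rad',-(np.radians(yawF)-(np.arctan2(R[1,0],R[0,0])-TH)))
E
python3 -c "
from h import *
print(toW([-.109,-.082]));go([-.109,-.082],.231,-52)"
```

```text
[ 0.44546639 -0.04888425]
t 0.1 tcpF [-0.339  -0.4898] z 0.2306 xyawF deg 23.87 zaxis [-0.001  0.001 -1.   ] F [ 0.3 -0.3 -0.5]
shift tool [ 0.3753 -0.2799 -0.    ]
az deg 75.86525549811654 rad 1.3240984963088644
```

Emit:
{"op": "drive_tool", "data": {"plan": "0.031 -0.023 0 0 0 0 -1;0.031 -0.023 0 0 0 0 -1;0.031 -0.023 0 0 0 0 -1;0.031 -0.023 0 0 0 0 -1;0.031 -0.023 0 0 0 0 -1;0.031 -0.023 0 0 0 0 -1;0.031 -0.023 0 0 0 0 -1;0.031 -0.023 0 0 0 0 -1;0.031 -0.023 0 0 0 0 -1;0.031 -0.023 0 0 0 0 -1;0.031 -0.023 0 0 0 0 -1;0.031 -0.023 0 0 0 0 -1"}}

```text
t: 1.3
position: [0.4447, -0.0525, 0.231]
orientation: [-3.056, -0.73, 0.0]
contact_force: [0.8, -0.3, 0.8]
grip_width: -0.0001
```

Emit:
{"op": "drive_tool", "data": {"plan": "0 0 0 0 0 0.147 -1;0 0 0 0 0 0.147 -1;0 0 0 0 0 0.147 -1;0 0 0 0 0 0.147 -1;0 0 0 0 0 0.147 -1;0 0 0 0 0 0.147 -1;0 0 0 0 0 0.147 -1;0 0 0 0 0 0.147 -1;0 0 0 0 0 0.147 -1;0 0 0 0 0 0 -1"}}

```text
t: 2.3
position: [0.4442, -0.054, 0.2309]
orientation: [2.858, -1.303, -0.001]
contact_force: [0.2, 0.4, 0.7]
grip_width: -0.0002
```

```bash
python3 -c "
from h import *
go([-.109,-.082],.055,-52)
print(state()['grip_width'],state()['qpos'])
s=snap('side','side1.png');a=cv2.imread('pics/side1.png')[120:340,225:425]; cv2.imwrite('pics/c3.png',cv2.resize(a,None,fx=2.7,fy=2.7,interpolation=2))"
```

```text
t 2.3 tcpF [-0.1105 -0.0871] z 0.2309 xyawF deg -52.01 zaxis [-0.001  0.    -1.   ] F [0.2 0.4 0.7]
shift tool [-0.003  -0.0044  0.1759]
az deg -0.008910906636288018 rad -0.0001555246601410154
-0.00020907662597460179 [-2.03546447e-01 -1.69352231e-01  1.61401642e+00 -7.14257548e-05
  1.69766880e+00  2.22272170e+00]
```

View pics/c3.png

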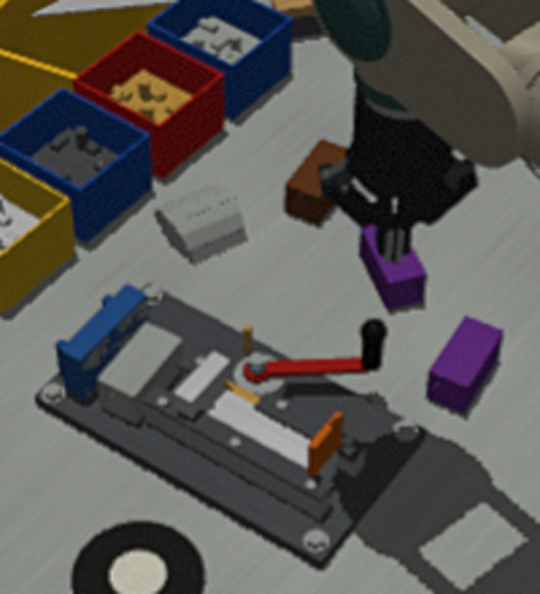

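Side view: the gripper is shut and hangs above and behind the lever. The knob, at crop (373,335), is clear of it. I'm descending behind the knob.

Emit:
{"op": "drive_tool", "data": {"plan": "0 -0.004 0.03 0 0 0 -1;0 0 0.03 0 0 0 -1;0 0 0.03 0 0 0 -1;0 0 0.03 0 0 0 -1;0 0 0.025 0 0 0 -1;0 0 0.015 0 0 0 -1;0 0 0.009 0 0 0 -1;0 0 0 0 0 0 -1"}}

```text
t: 3.15
position: [0.4467, -0.0513, 0.0612]
orientation: [2.86, -1.298, -0.003]
contact_force: [-0.9, -0.2, 0.5]
grip_width: 0.0002
```

```bash
python3 -c "
from h import *
t=np.array([np.cos(np.radians(-52)),np.sin(np.radians(-52))])
go(np.array([-.081,-.118])-t*.0235,.062,-52)
s=snap('side','side2.png');a=cv2.imread('pics/side2.png')[160:340,225:425]; cv2.imwrite('pics/c4.png',cv2.resize(a,None,fx=3,fy=3,interpolation=2))"
```

```text
t 3.15 tcpF [-0.1079 -0.0845] z 0.0612 xyawF deg -51.81 zaxis [-0.002  0.    -1.   ] F [-0.9 -0.2  0.5]
shift tool [ 0.0195 -0.0005 -0.0008]
az deg 0.18852592703788673 rad 0.0032903981521857917
```

View pics/c4.png

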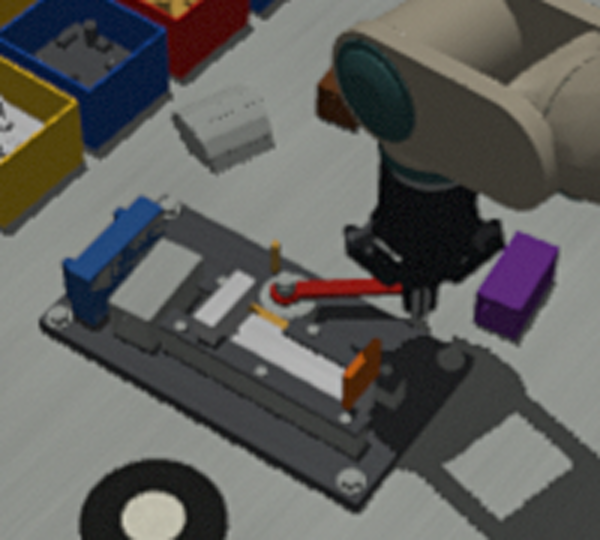

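Emit:
{"op": "drive_tool", "data": {"plan": "0.006 0 0 0 0 0 -1;0.006 0 0 0 0 0 -1;0.004 0 0 0 0 0 -1;0.003 0 0 0 0 0 -1;0.003 0 0 0 0 0 -1;0.002 0 0 0 0 0 -1"}}

```text
t: 3.8
position: [0.4629, -0.0694, 0.0623]
orientation: [-2.859, 1.301, 0.002]
contact_force: [-3.6, 2.1, 2.3]
grip_width: -0.0003
```

Emit:
{"op": "drive_tool", "data": {"plan": "0.0042 0.0009 0 0 0 -0.04 -1;0.0042 0.0009 0 0 0 -0.04 -1;0.0042 0.0009 0 0 0 -0.04 -1;0.0042 0.0009 0 0 0 -0.04 -1;0.0042 0.0009 0 0 0 -0.04 -1"}}

```text
t: 4.3
position: [0.475, -0.0867, 0.0622]
orientation: [-2.975, 1.006, 0.002]
contact_force: [-1.7, 5.2, 0.9]
grip_width: -0.0001
```

```bash
python3 -c "
from h import *
go([-.081,-.118],.062,-52)
s=snap('side','side3.png');a=cv2.imread('pics/side3.png')[160:340,225:425]; cv2.imwrite('pics/c5.png',cv2.resize(a,None,fx=3,fy=3,interpolation=2))"
```

```text
t 4.3 tcpF [-0.0815 -0.1213] z 0.0622 xyawF deg -40.35 zaxis [-0.     0.002 -1.   ] F [-1.7  5.2  0.9]
shift tool [-0.0018 -0.0028  0.0002]
az deg 11.653202914781467 rad 0.20338675926593686
```

View pics/c5.png

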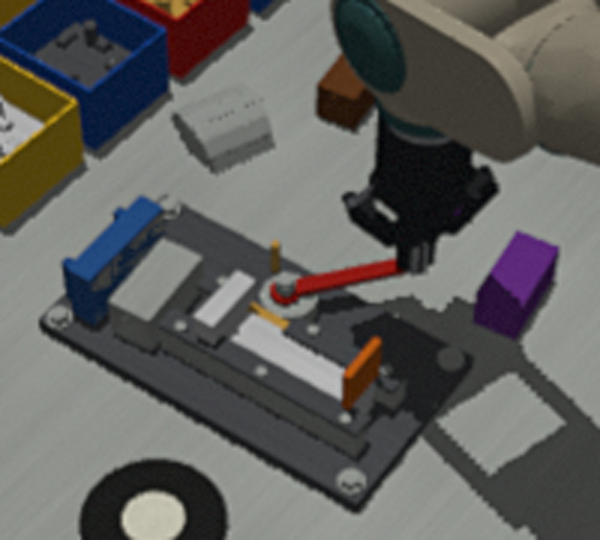

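The lever is turning with the finger at about 5 N, so I'm carrying on round the arc.

Emit:
{"op": "drive_tool", "data": {"plan": "0.0053 0.0011 0 0 0 -0.05 -1;0.0053 0.0011 0 0 0 -0.05 -1;0.0053 0.0011 0 0 0 -0.05 -1;0.0053 0.0011 0 0 0 -0.05 -1;0.0053 0.0011 0 0 0 -0.05 -1;0.0053 0.0011 0 0 0 -0.05 -1;0.0053 0.0011 0 0 0 -0.05 -1;0.0053 0.0011 0 0 0 -0.05 -1;0.0053 0.0011 0 0 0 -0.05 -1;0.0053 0.0011 0 0 0 -0.05 -1"}}

```text
t: 5.35
position: [0.5176, -0.1185, 0.0618]
orientation: [-3.131, 0.239, 0.004]
contact_force: [-3.0, 3.5, 3.0]
grip_width: 0.0
```

```bash
cat >> h.py <<'E'
def cam(c=.0225,sgn=1):
    st,p,R=tcp();f=toF(p);a=np.arctan2(R[1,0],R[0,0])-TH
    k=f+sgn*c*np.array([np.cos(a),np.sin(a)])-[0,-.0545]
    print('knob rel',k.round(4),'r',np.linalg.norm(k).round(4),'ang',np.degrees(np.arctan2(k[1],k[0])).round(1),'cam',(-np.pi/3-np.arctan2(k[1],k[0])).round(3),'toolyaw-tan deg',(np.degrees(a-np.arctan2(k[1],k[0]))-90).round(1), 'F tool',(R.T@st['contact_force']).round(1),'z',p[2].round(4),'t',st['t'])
E
python3 -c "
from h import *
cam()"
```

```text
knob rel [-0.0186 -0.1053] r 0.1069 ang -100.0 cam 0.698 toolyaw-tan deg -1.7 F tool [-3.5 -3.  -3. ] z 0.0618 t 5.35
```

Emit:
{"op": "drive_tool", "data": {"plan": "0.0053 0.001 0 0 0 -0.05 -1;0.0053 0.001 0 0 0 -0.05 -1;0.0053 0.001 0 0 0 -0.05 -1;0.0053 0.001 0 0 0 -0.05 -1;0.0053 0.001 0 0 0 -0.05 -1;0.0053 0.001 0 0 0 -0.05 -1;0.0053 0.001 0 0 0 -0.05 -1;0.0053 0.001 0 0 0 -0.05 -1;0.0053 0.001 0 0 0 -0.05 -1;0 0 0 0 0 0 -1"}}

```text
t: 6.35
position: [0.5656, -0.1258, 0.0618]
orientation: [-3.107, -0.463, 0.002]
contact_force: [-1.8, 0.7, -0.1]
grip_width: -0.0001
```

```bash
python3 -c "
from h import *
cam()
s=snap('top','top4.png');a=cv2.imread('pics/top4.png')[190:335,250:370]; cv2.imwrite('pics/c6.png',cv2.resize(a,None,fx=4,fy=4,interpolation=2))"
```

```text
knob rel [ 0.0288 -0.1051] r 0.109 ang -74.7 cam 0.256 toolyaw-tan deg -1.4 F tool [-1.6 -1.2  0.1] z 0.0618 t 6.35
```

View pics/c6.png

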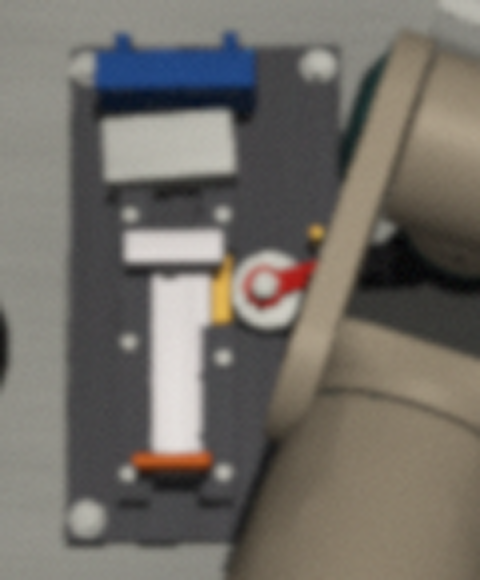

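The top view shows the lever at about -73° (crop (264,284) to (315,268)), so cam is about 0.22. A little further is needed.

Emit:
{"op": "drive_tool", "data": {"plan": "0.005 0.0005 0 0 0 -0.05 -1;0.005 0.0005 0 0 0 -0.05 -1;0.005 0.0005 0 0 0 -0.05 -1;0 0 0 0 0 0 -1"}}

```text
t: 6.8
position: [0.5803, -0.1233, 0.0619]
orientation: [3.063, 0.692, -0.001]
contact_force: [-1.5, -2.3, -1.8]
grip_width: -0.0001
```

```bash
python3 -c "
from h import *
cam()
for n in('top','side'):
  s=snap(n,n+'5.png')
a=cv2.imread('pics/top5.png')[230:300,290:370]; cv2.imwrite('pics/c7.png',cv2.resize(a,None,fx=6,fy=6,interpolation=2))
a=cv2.imread('pics/side5.png')[160:340,225:425]; cv2.imwrite('pics/c8.png',cv2.resize(a,None,fx=3,fy=3,interpolation=2))"
```

```text
knob rel [ 0.0425 -0.1002] r 0.1088 ang -67.0 cam 0.122 toolyaw-tan deg -0.5 F tool [-2.3  1.4  1.8] z 0.0619 t 6.8
```

View pics/c7.png

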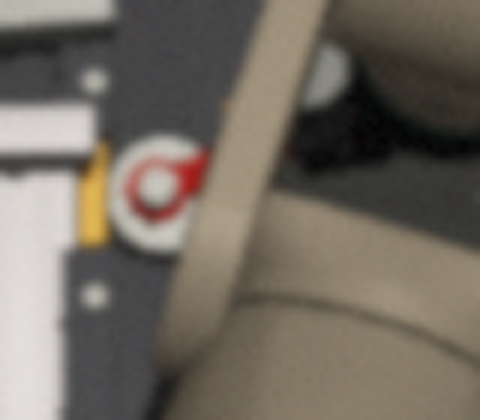

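View pics/c8.png

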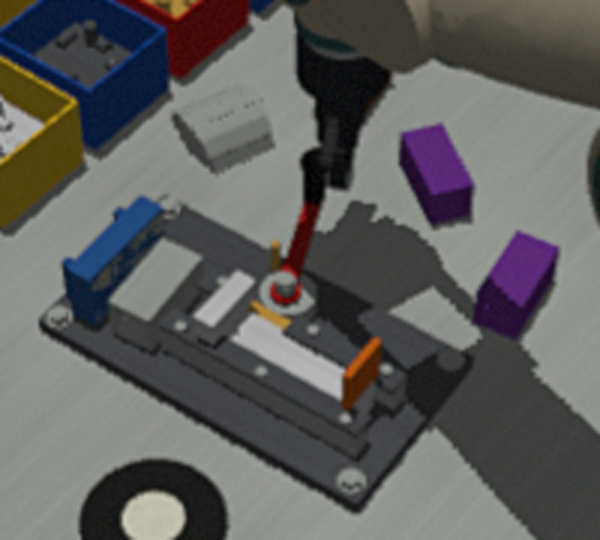

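Side view: the ball is at crop (315,160) and the finger is right behind it. The lever lies beside the brass pin (276,250). I'm measuring the knob.

```bash
python3 -c "
from h import *
s=load('side5.png')
k=toF(onz(s,[[315/3+225-.33,160/3+160-.33]],.0875)[0]);print(k)
d=k-[0,-.0545];print(np.linalg.norm(d),-np.pi/3-np.arctan2(d[1],d[0]))
for c in (0,.1,.2):
  a=-np.pi/3-c; w=toW([.105*np.cos(a),-.0545+.105*np.sin(a)]); print(c,(proj(s,np.r_[w,.0875])-[225,160])*3)
"
```

```text
[ 0.03967325 -0.15408612]
0.10719776861980586 0.14448861968945792
0 [[295.65791125 158.76840511]]
0.1 [[308.00266755 159.99988224]]
0.2 [[320.14477067 162.11266252]]
```

Emit:
{"op": "drive_tool", "data": {"plan": "0.004 0.0004 0 0 0 -0.04 -1;0.004 0.0004 0 0 0 -0.04 -1;0.001 0 0 0 0 0 -1;0 0 0 0 0 0 -1;0 0 0 0 0 0 -1"}}

```text
t: 7.4
position: [0.5884, -0.1197, 0.0621]
orientation: [3.033, 0.813, -0.001]
contact_force: [-1.8, -4.4, -1.7]
grip_width: 0.0002
```

```bash
python3 -c "
from h import *
cam()
s=snap('side','side6.png')
a=cv2.imread('pics/side6.png')[160:340,225:425]; cv2.imwrite('pics/c9.png',cv2.resize(a,None,fx=3,fy=3,interpolation=2))"
```

```text
knob rel [ 0.0501 -0.0955] r 0.1078 ang -62.3 cam 0.04 toolyaw-tan deg -0.7 F tool [-3.7  2.9  1.8] z 0.0621 t 7.4
```

View pics/c9.png

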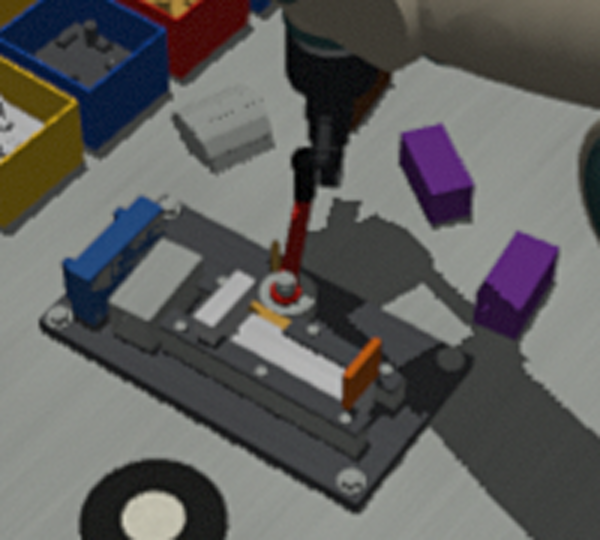

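The ball is at crop (304,158), which gives cam of about 0.06, and the lever is at the pin. I'm backing off, rising, and going behind the orange plate.

Emit:
{"op": "drive_tool", "data": {"plan": "-0.015 0 0 0 0 0 -1;-0.02 0 0 0 0 0 -1;0 0 -0.04 0 0 0 -1;0 0 -0.04 0 0 0 -1;0 0 -0.02 0 0 0.12 -1;0 0 0 0 0 0.12 -1;0 0 0 0 0 0.12 -1;0 0 0 0 0 0.12 -1;0 0 0 0 0 0 -1"}}

```text
t: 8.35
position: [0.5588, -0.1361, 0.1627]
orientation: [-3.141, -0.069, -0.002]
contact_force: [-0.0, -0.5, -0.4]
grip_width: -0.0002
```

```bash
python3 -c "
from h import *
go([-.150,0],.060,0)
s=load('side6.png')
for sl in (0.01,.0125,.015):
  print(sl,(proj(s,[np.r_[toW([-.125+sl,y]),.091] for y in (.023,-.023)])-[225,160])*3)
"
```

```text
t 8.35 tcpF [-0.0003 -0.175 ] z 0.1627 xyawF deg -0.46 zaxis [ 0.001  0.    -1.   ] F [-0.  -0.5 -0.4]
shift tool [-0.1512 -0.1737  0.1025]
az deg -0.46465285308893534 rad -0.008109722165187426
0.01 [[350.26231149 377.21322743]
 [383.34861437 338.3445671 ]]
0.0125 [[347.51954267 375.70915914]
 [380.6325628  336.89228815]]
0.015 [[344.78038085 374.20702326]
 [377.92000189 335.44185159]]
```

Emit:
{"op": "drive_tool", "data": {"plan": "-0.03 -0.035 0 0 0 -0.008 -1;-0.03 -0.035 0 0 0 0 -1;-0.03 -0.035 0 0 0 0 -1;-0.03 -0.035 0 0 0 0 -1;-0.031 -0.034 0 0 0 0 -1;0 0 0 0 0 0 -1;0 0 0.03 0 0 0 -1;0 0 0.03 0 0 0 -1;0 0 0.025 0 0 0 -1;0 0 0.018 0 0 0 -1;0 0 0 0 0 0 -1"}}

```text
t: 9.45
position: [0.3974, 0.0294, 0.0571]
orientation: [-3.14, -0.087, 0.007]
contact_force: [0.7, 0.6, -0.6]
grip_width: 0.0001
```

```bash
python3 -c "
from h import *
go([-.124,0],.060,0)
s=snap('side','side7.png')
a=cv2.imread('pics/side7.png')[160:340,225:425]; cv2.imwrite('pics/c10.png',cv2.resize(a,None,fx=3,fy=3,interpolation=2))"
```

```text
t 9.45 tcpF [-0.1529 -0.0013] z 0.0571 xyawF deg 0.2 zaxis [-0.004  0.    -1.   ] F [ 0.7  0.6 -0.6]
shift tool [ 0.0289 -0.0012 -0.003 ]
az deg 0.1957939265971204 rad 0.003417248674527848
```

View pics/c10.png

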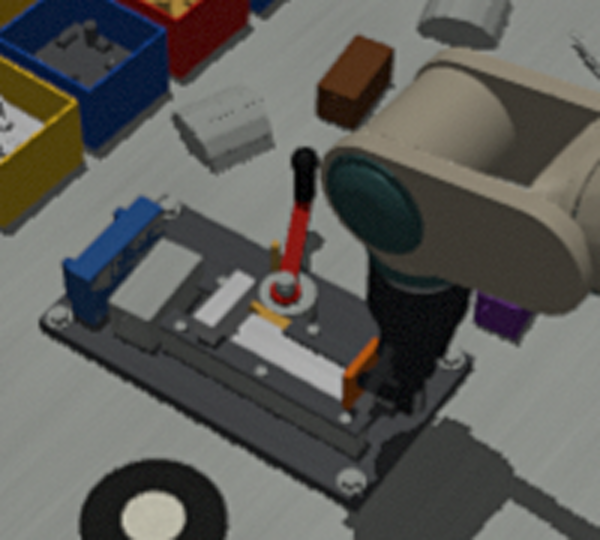

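Side view: the finger stands just behind the orange plate and the lever is free at the pin. Now I push forward.

Emit:
{"op": "drive_tool", "data": {"plan": "0.006 -0.001 -0.002 0 0 0 -1;0.006 0 0 0 0 0 -1;0.006 0 0 0 0 0 -1;0.006 0 0 0 0 0 -1;0.006 0 0 0 0 0 -1;0.005 0 0 0 0 0 -1;0.005 0 0 0 0 0 -1;0.005 0 0 0 0 0 -1;0.005 0 0 0 0 0 -1;0.005 0 0 0 0 0 -1;0 0 0 0 0 0 -1"}}

```text
t: 10.6
position: [0.4544, 0.0335, 0.0613]
orientation: [-3.14, -0.084, -0.002]
contact_force: [0.3, -0.0, 0.3]
grip_width: 0.0004
```

```bash
python3 -c "
from h import *
go([-.076,0],.060,0)
s=snap('side','side8.png');s=snap('top','top8.png')
a=cv2.imread('pics/side8.png')[160:340,225:425]; cv2.imwrite('pics/c11.png',cv2.resize(a,None,fx=3,fy=3,interpolation=2))
a=cv2.imread('pics/top8.png')[190:335,250:370]; cv2.imwrite('pics/c12.png',cv2.resize(a,None,fx=4,fy=4,interpolation=2))"
```

```text
t 10.6 tcpF [-0.0958 -0.0002] z 0.0613 xyawF deg 0.09 zaxis [ 0.001  0.    -1.   ] F [ 0.3 -0.   0.3]
shift tool [ 0.0198 -0.0002  0.0013]
az deg 0.08855337998252044 rad 0.0015455480444646202
```

View pics/c11.png

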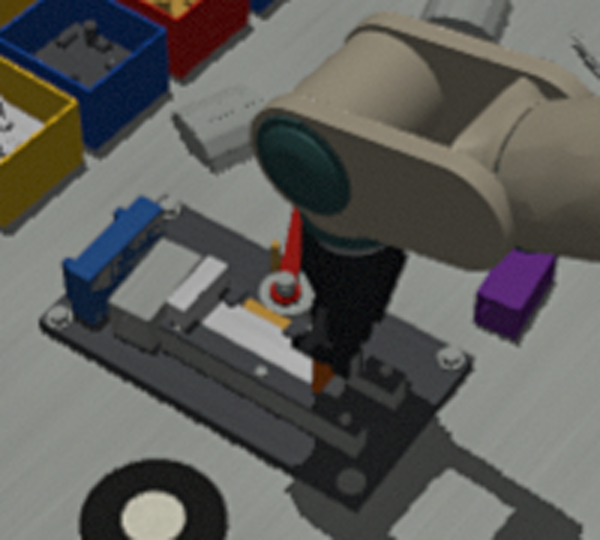

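View pics/c12.png

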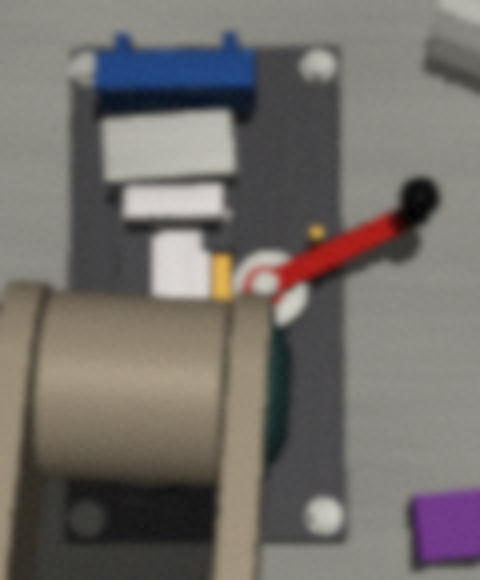

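The nose (crop (172,185)) is about to meet the tube, and the lever is against the pin. I'm continuing slowly.

Emit:
{"op": "drive_tool", "data": {"plan": "0.003 0 0 0 0 0 -1;0.003 0 0 0 0 0 -1;0.003 0 0 0 0 0 -1;0.003 0 0 0 0 0 -1;0.002 0 0 0 0 0 -1;0 0 0 0 0 0 -1"}}

```text
t: 11.3
position: [0.4677, 0.0342, 0.0611]
orientation: [3.14, 0.085, -0.0]
contact_force: [-2.5, -0.6, 0.3]
grip_width: -0.0
```

```bash
python3 -c "
from h import *
go([-.076,0],.060,0)
s=snap('top','top9.png')
a=cv2.imread('pics/top9.png')[190:335,250:370]; cv2.imwrite('pics/c13.png',cv2.resize(a,None,fx=4,fy=4,interpolation=2))"
```

```text
t 11.3 tcpF [-0.0825 -0.0002] z 0.0611 xyawF deg 0.09 zaxis [-0. -0. -1.] F [-2.5 -0.6  0.3]
shift tool [ 0.0065 -0.0002  0.0011]
az deg 0.08983769454351671 rad 0.0015679635621853108
```

View pics/c13.png

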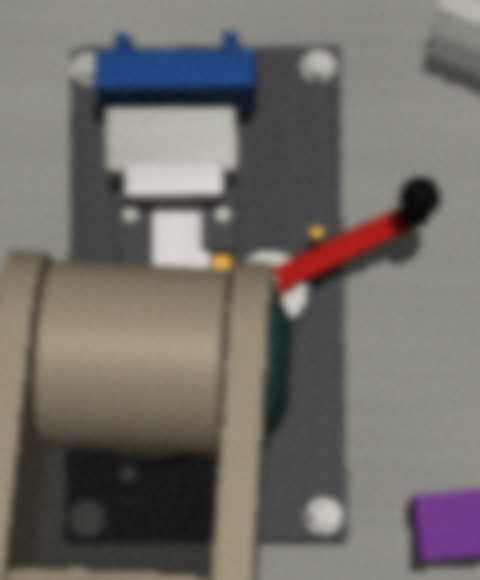

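The tube is now square on the nose, with a thin gap left to the jaw. I'm closing in small steps while watching the force.

Emit:
{"op": "drive_tool", "data": {"plan": "0.0015 0 0 0 0 0 -1;0.0015 0 0 0 0 0 -1;0.0015 0 0 0 0 0 -1;0 0 0 0 0 0 -1"}}

```text
t: 11.75
position: [0.472, 0.0344, 0.0611]
orientation: [3.14, 0.085, -0.001]
contact_force: [-2.8, 0.4, 0.1]
grip_width: -0.0003
```

Emit:
{"op": "drive_tool", "data": {"plan": "0.001 0 0 0 0 0 -1;0 0 0 0 0 0 -1"}}

```text
t: 11.95
position: [0.4729, 0.0345, 0.0612]
orientation: [3.14, 0.085, -0.001]
contact_force: [-4.2, 0.8, 0.8]
grip_width: 0.0001
```

Emit:
{"op": "drive_tool", "data": {"plan": "0.001 0 0 0 0 0 -1;0 0 0 0 0 0 -1"}}

```text
t: 12.15
position: [0.4739, 0.0346, 0.0611]
orientation: [3.14, 0.085, -0.001]
contact_force: [-4.5, 0.9, -0.9]
grip_width: 0.0001
```

```bash
python3 -c "
from h import *
go([-.076,0],.060,0)
s=snap('top','top10.png')
a=cv2.imread('pics/top10.png')[195:255,265:325]; cv2.imwrite('pics/c14.png',cv2.resize(a,None,fx=8,fy=8,interpolation=2))"
```

```text
t 12.15 tcpF [-0.0763 -0.0002] z 0.0611 xyawF deg 0.09 zaxis [-0. -0. -1.] F [-4.5  0.9 -0.9]
shift tool [ 0.0003 -0.0002  0.0011]
az deg 0.09036401684611045 rad 0.0015771496192922493
```

View pics/c14.png

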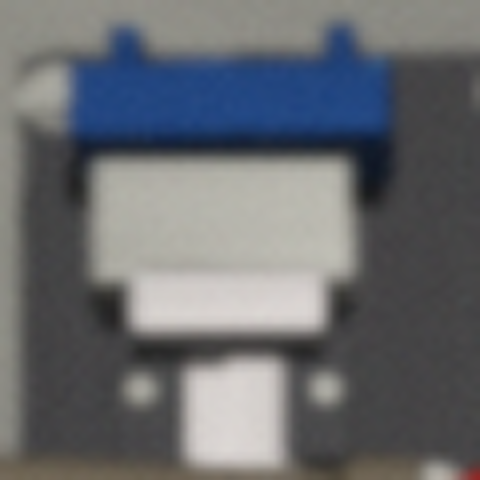

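Emit:
{"op": "drive_tool", "data": {"plan": "0.001 0 0 0 0 0 -1;0 0 0 0 0 0 -1"}}

```text
t: 12.4
position: [0.4749, 0.0346, 0.0611]
orientation: [3.14, 0.085, -0.0]
contact_force: [-4.2, -0.3, -0.8]
grip_width: 0.0
```

Emit:
{"op": "drive_tool", "data": {"plan": "0.001 0 0 0 0 0 -1;0 0 0 0 0 0 -1"}}

```text
t: 12.6
position: [0.4755, 0.0347, 0.0611]
orientation: [3.14, 0.085, -0.002]
contact_force: [-7.7, 0.5, 2.0]
grip_width: 0.0
```

Force is rising, so this is contact with the jaw. One more small push will seat it.

Emit:
{"op": "drive_tool", "data": {"plan": "0.001 0 0 0 0 0 -1;0 0 0 0 0 0 -1"}}

```text
t: 12.8
position: [0.4755, 0.0346, 0.0611]
orientation: [3.14, 0.085, -0.007]
contact_force: [-14.5, -0.8, 7.0]
grip_width: -0.0
```

Emit:
{"op": "drive_tool", "data": {"plan": "0.0005 0 0 0 0 0 -1;0 0 0 0 0 0 -1;0 0 0 0 0 0 -1"}}

```text
t: 13.1
position: [0.4755, 0.0346, 0.0611]
orientation: [3.14, 0.085, -0.009]
contact_force: [-17.0, -1.1, 8.7]
grip_width: 0.0
```

```bash
python3 -c "
from h import *
go([-.076,0],.060,0)
s=snap('top','top11.png')
a=cv2.imread('pics/top11.png')[195:255,265:325]; cv2.imwrite('pics/c15.png',cv2.resize(a,None,fx=8,fy=8,interpolation=2))"
```

```text
t 13.1 tcpF [-0.0747 -0.0002] z 0.0611 xyawF deg 0.1 zaxis [-0.006 -0.    -1.   ] F [-17.   -1.1   8.7]
shift tool [-0.0013 -0.0002  0.0011]
az deg 0.095992749225425 rad 0.0016753895320249027
```

View pics/c15.png

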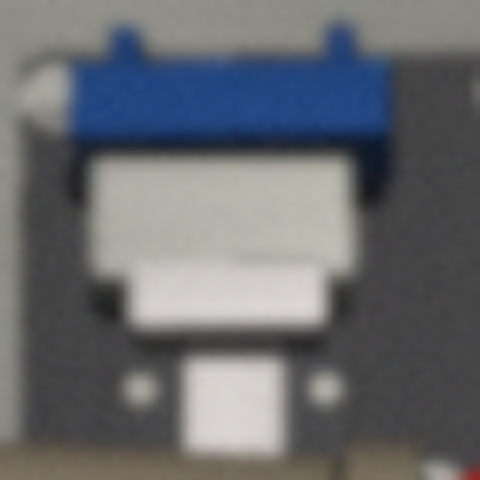

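Tight and square: the position stalled at about 17 N. I'm backing off, then going to the front side of the lever knob.

Emit:
{"op": "drive_tool", "data": {"plan": "-0.003 0 0 0 0 0 -1;-0.01 0 0 0 0 0 -1;-0.015 0 0 0 0 0 -1;0 0 -0.04 0 0 0 -1;0 0 -0.04 0 0 0 -1;0 0 -0.02 0 0 -0.131 -1;0 0 0 0 0 -0.131 -1;0 0 0 0 0 -0.131 -1;0 0 0 0 0 -0.131 -1;0 0 0 0 0 0 -1"}}

```text
t: 14.15
position: [0.4497, 0.0332, 0.1616]
orientation: [3.01, 0.896, 0.003]
contact_force: [0.5, 0.3, 0.2]
grip_width: -0.0002
```

```bash
python3 -c "
from h import *
go([.091,-.124],.062,27)
s=snap('side','side12.png')
a=cv2.imread('pics/side12.png')[160:340,225:425]; cv2.imwrite('pics/c16.png',cv2.resize(a,None,fx=3,fy=3,interpolation=2))"
```

```text
t 14.15 tcpF [-0.1005 -0.0003] z 0.1616 xyawF deg 30.17 zaxis [ 0.002 -0.    -1.   ] F [0.5 0.3 0.2]
shift tool [0.1032 0.2031 0.1   ]
az deg 3.1741305607712675 rad 0.0553990291736326
```

View pics/c16.png

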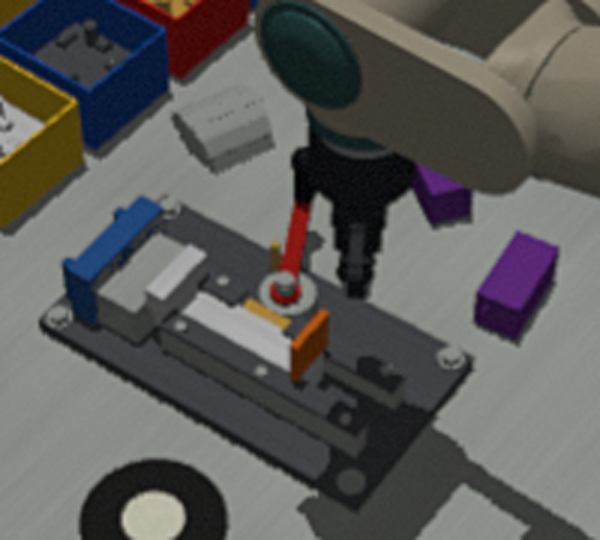

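Slide is forward, the tube is square against the jaw and the arm is clear. Next is a move to the front of the knob.

Emit:
{"op": "drive_tool", "data": {"plan": "0.017 0.034 0 0 0 0 -1;0.017 0.034 0 0 0 0 -1;0.017 0.034 0 0 0 0 -1;0.017 0.034 0 0 0 0 -1;0.017 0.034 0 0 0 0 -1;0.018 0.033 0 0 0 0 -1;0 0 0 0 0 0 -1;0 0 0.03 0 0 0 -1;0 0 0.03 0 0 0 -1;0 0 0.025 0 0 0 -1;0 0 0.014 0 0 0 -1;0 0 0 0 0 0 -1"}}

```text
t: 15.4
position: [0.6453, -0.0801, 0.0602]
orientation: [-3.01, -0.892, 0.005]
contact_force: [-0.3, 0.4, -0.8]
grip_width: 0.0001
```

```bash
python3 -c "
from h import *
go([.091,-.124],.062,27)
cam(.0235,-1)
s=snap('side','side13.png')
a=cv2.imread('pics/side13.png')[140:320,225:425]; cv2.imwrite('pics/c17.png',cv2.resize(a,None,fx=3,fy=3,interpolation=2))"
```

```text
t 15.4 tcpF [ 0.089  -0.1236] z 0.0602 xyawF deg 30.03 zaxis [-0.004  0.001 -1.   ] F [-0.3  0.4 -0.8]
shift tool [ 0.0016  0.0013 -0.0018]
az deg 3.033416047942154 rad 0.05294309761942473
knob rel [ 0.0686 -0.0809] r 0.1061 ang -49.7 cam -0.18 toolyaw-tan deg -10.3 F tool [-0.1 -0.5  0.8] z 0.0602 t 15.4
```

View pics/c17.png

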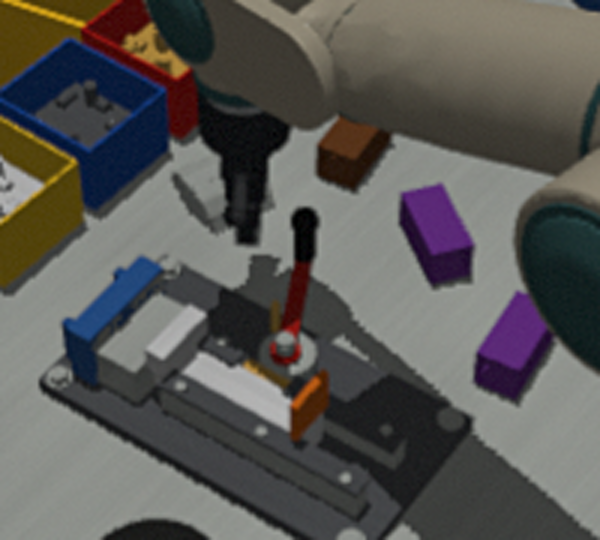

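Emit:
{"op": "drive_tool", "data": {"plan": "-0.006 0 0 0 0 0 -1;-0.006 0 0 0 0 0 -1;-0.004 0 0 0 0 0 -1;-0.003 0 0 0 0 0 -1;-0.0053 0.001 0 0 0 0.05 -1;-0.0053 0.001 0 0 0 0.05 -1;-0.0053 0.001 0 0 0 0.05 -1;-0.0053 0.001 0 0 0 0.05 -1;-0.0053 0.001 0 0 0 0.05 -1;-0.0053 0.001 0 0 0 0.05 -1"}}

```text
t: 16.45
position: [0.6056, -0.11, 0.0627]
orientation: [3.112, 0.432, 0.005]
contact_force: [5.3, 1.1, -2.3]
grip_width: 0.0001
```

```bash
python3 -c "
from h import *
cam(.0225,-1)
s=snap('side','side14.png')
a=cv2.imread('pics/side14.png')[140:320,225:425]; cv2.imwrite('pics/c18.png',cv2.resize(a,None,fx=3,fy=3,interpolation=2))"
```

```text
knob rel [ 0.0258 -0.1019] r 0.1051 ang -75.8 cam 0.276 toolyaw-tan deg -1.4 F tool [5.4 0.4 2.3] z 0.0627 t 16.45
```

View pics/c18.png

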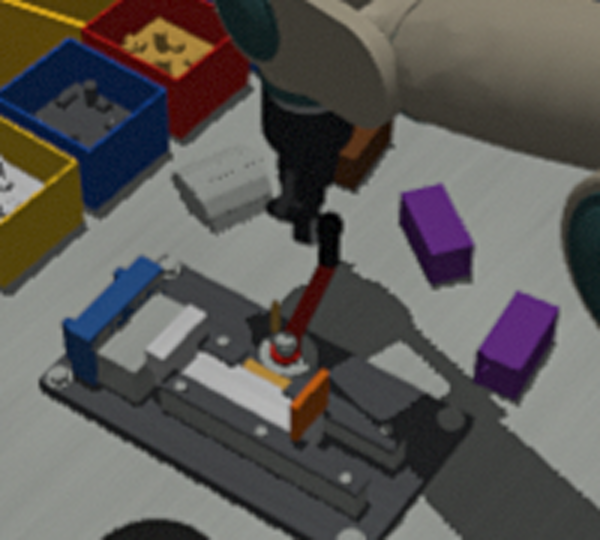

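The finger is in contact in front of the ball, and the lever is following at cam of about 0.28. Continuing.

Emit:
{"op": "drive_tool", "data": {"plan": "-0.0053 0.001 0 0 0 0.05 -1;-0.0053 0.001 0 0 0 0.05 -1;-0.0053 0.001 0 0 0 0.05 -1;-0.0053 0.001 0 0 0 0.05 -1;-0.0053 0.001 0 0 0 0.05 -1;-0.0053 0.001 0 0 0 0.05 -1;-0.0053 0.001 0 0 0 0.05 -1;-0.0053 0.001 0 0 0 0.05 -1;-0.0053 0.001 0 0 0 0.05 -1;-0.0053 0.001 0 0 0 0.05 -1;-0.0053 0.001 0 0 0 0.05 -1;-0.0053 0.001 0 0 0 0.05 -1"}}

```text
t: 17.7
position: [0.5429, -0.1225, 0.0627]
orientation: [3.1, -0.506, 0.004]
contact_force: [5.3, 0.3, -2.1]
grip_width: -0.0002
```

```bash
python3 -c "
from h import *
cam(.0225,-1)"
```

```text
knob rel [-0.0364 -0.0978] r 0.1044 ang -110.4 cam 0.88 toolyaw-tan deg -1.1 F tool [ 4.9 -2.   2.1] z 0.0627 t 17.7
```

Emit:
{"op": "drive_tool", "data": {"plan": "-0.0043 0.0009 0 0 0 0.04 -1;-0.0043 0.0009 0 0 0 0.04 -1;-0.0043 0.0009 0 0 0 0.04 -1;-0.0043 0.0009 0 0 0 0.04 -1;-0.0043 0.0009 0 0 0 0.04 -1;-0.0043 0.0009 0 0 0 0.04 -1;-0.0043 0.0009 0 0 0 0.04 -1;-0.0043 0.0009 0 0 0 0.04 -1;-0.0043 0.0009 0 0 0 0.04 -1;-0.0043 0.0009 0 0 0 0.04 -1"}}

```text
t: 18.7
position: [0.5016, -0.1097, 0.063]
orientation: [-2.938, 1.111, -0.006]
contact_force: [4.8, -1.8, -2.1]
grip_width: -0.0001
```

```bash
python3 -c "
from h import *
cam(.0225,-1)"
```

```text
knob rel [-0.0722 -0.0755] r 0.1044 ang -133.7 cam 1.287 toolyaw-tan deg -0.7 F tool [ 4.8 -1.8  2.1] z 0.063 t 18.7
```

Emit:
{"op": "drive_tool", "data": {"plan": "-0.0043 0.0009 0 0 0 0.04 -1;-0.0043 0.0009 0 0 0 0.04 -1;-0.0043 0.0009 0 0 0 0.04 -1;-0.0043 0.0009 0 0 0 0.04 -1;-0.0043 0.0009 0 0 0 0.04 -1;-0.0043 0.0009 0 0 0 0.04 -1;0 0 0 0 0 0 -1"}}

```text
t: 19.4
position: [0.48, -0.0946, 0.0633]
orientation: [-2.784, 1.454, -0.006]
contact_force: [3.1, -0.9, -0.1]
grip_width: 0.0
```

```bash
python3 -c "
from h import *
cam(.0225,-1)
s=snap('side','side15.png')
a=cv2.imread('pics/side15.png')[140:320,225:425]; cv2.imwrite('pics/c19.png',cv2.resize(a,None,fx=3,fy=3,interpolation=2))"
```

```text
knob rel [-0.0888 -0.0558] r 0.1049 ang -147.9 cam 1.533 toolyaw-tan deg -0.3 F tool [ 2.5 -2.   0.2] z 0.0633 t 19.4
```

View pics/c19.png

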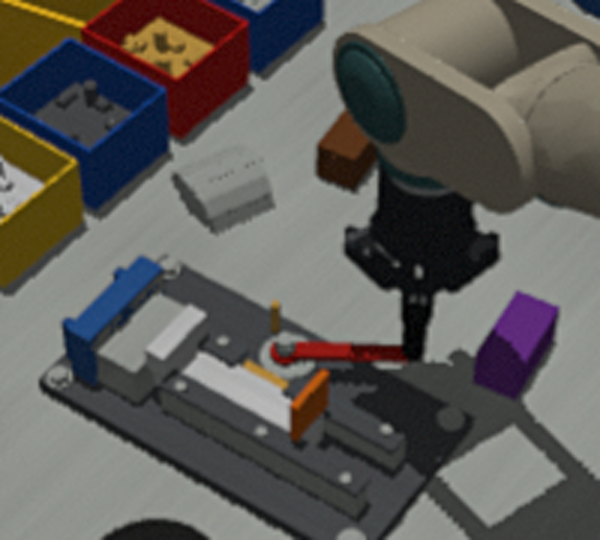

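Cam is about 1.53, locked and firm. I'm retreating away from the knob, up, and aside.

Emit:
{"op": "drive_tool", "data": {"plan": "0.01 0 0 0 0 0 -1;0.015 0 0 0 0 0 -1;0.01 0 0 0 0 0 -1;0 0 -0.04 0 0 0 -1;0 0 -0.05 0 0 0 -1;0 0 -0.05 0 0 0 -1;0.03 0.01 0 0 0 0 -1;0.04 0.02 0 0 0 0 -1;0.04 0.02 0 0 0 0 -1;0.04 0.02 0 0 0 0 -1;0.04 0.02 0 0 0 0 -1;0.03 0.01 0 0 0 0 -1;0 0 0 0 0 0 -1;0 0 0 0 0 0 -1"}}

```text
t: 20.85
position: [0.5425, -0.3612, 0.2012]
orientation: [-2.784, 1.455, 0.003]
contact_force: [-0.3, 0.2, 1.4]
grip_width: 0.0002
```

```bash
python3 - <<'E'
from h import *
print(toF(state()['position']),state()['contact_force'])
s=snap('top','top16.png');snap('side','side16.png')
a=cv2.imread('pics/top16.png')[190:335,250:370]; cv2.imwrite('pics/c20.png',cv2.resize(a,None,fx=4,fy=4,interpolation=2))
a=cv2.imread('pics/side16.png')[140:320,225:425]; cv2.imwrite('pics/c21.png',cv2.resize(a,None,fx=3,fy=3,interpolation=2))
E
```

```text
[-0.02843176 -0.39894897] [-0.27224386  0.20110186  1.42485824]
```

View pics/c20.png

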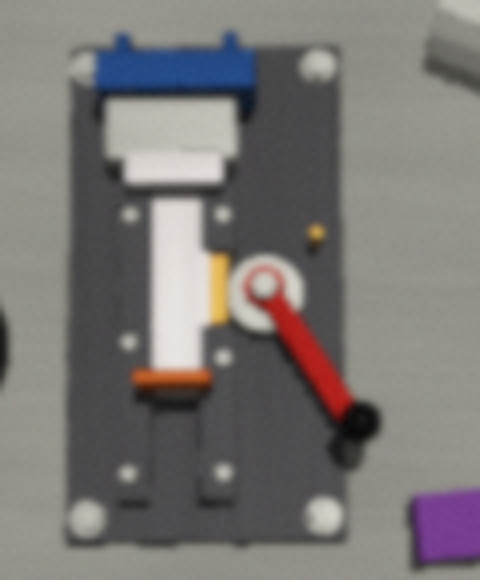

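View pics/c21.png

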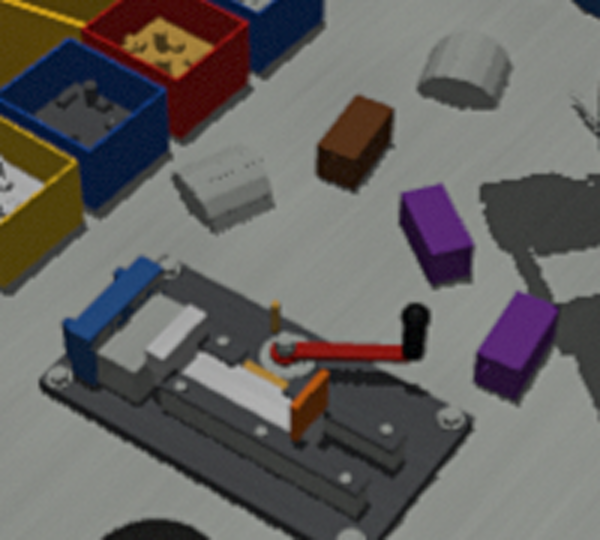

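View pics/top16.png

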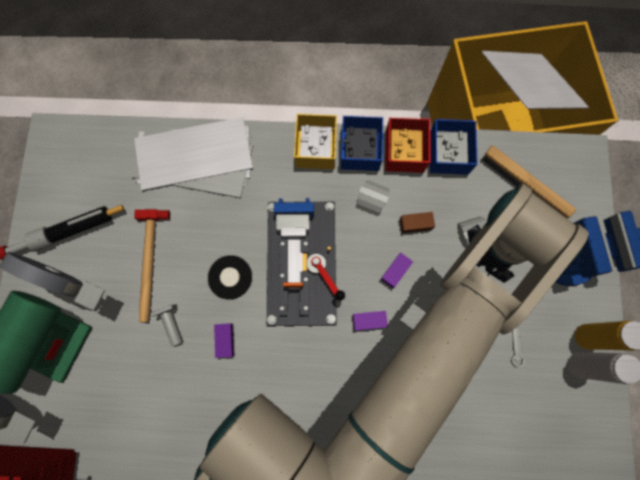

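```bash
python3 - <<'E'
from h import *
s=load('top16.png')
F=lambda px,z:((onz(s,c1(px),z)[:,:2]-OF)@RF).round(4)
k=F([[359,419]],.0875)[0]-[0,-.0545];print('cam',-np.pi/3-np.arctan2(k[1],k[0]),np.linalg.norm(k))
print('plate',F([[172,378]],.091),F([[173,461]],.091),'nose rear',F([[125,185],[224,184]],.072),F([[124,266],[224,264]],.072))
T=F([[105,98],[238,98]],.055);print(T,'yaw',(T[0,0]-T[1,0])/(T[0,1]-T[1,1]))
print(state()['t'],np.abs(state()['joint_velocities']).max())
E
```

```text
cam 1.5193682506833108 0.10260043859555376
plate [[-0.0614 -0.0004]] [[-0.1101 -0.0012]] nose rear [[ 0.0598  0.0301]
 [ 0.0599 -0.0305]] [[ 0.0094  0.0302]
 [ 0.0101 -0.0304]]
[[ 0.1199  0.0448]
 [ 0.1191 -0.0387]] yaw 0.009580838323353403
20.95 0.017763786412561322
```

```bash
python3 -c "
from h import *
print(sign_off())"
```

```text
the job is handed in; nothing more can be done
None
```

The tube is clamped and the job is handed in, at about 21 s of the 64 s allowed. `sign_off` gives no verdict, so these are my own checks.

**What I did:** with the closed fingers I pushed the lever round to its low point, cam about 0.05. I then pushed the orange plate forward until the tube squared up and stalled against the fixed jaw at about 17 N. Last, I pushed the lever back from its front side and moved the arm clear.

**Last checks:** all are camera measurements, good to about 2 mm, and all fall within the limits.

| Check | Measured | Required |
|---|---|---|
| Cam angle | 1.52 rad (1.53 from the finger position) | above 1.3 |
| Slide | about 0.0596 m | 0.0575 to 0.063 |
| Tube centre x | about 0.0995 m (front face 0.1195) | 0.0975 to 0.1025 |
| Tube yaw | about 0.01 rad | below 0.05 |

- **Forces:** the highest total wrist force I read was about 19 N, while seating the tube. I read forces only at the end of each move call, so brief peaks in between would not show.
- **Tools and parts:** the hammer, dolly, shell_a and disc lie where they were. The arm hides shell_b, the screwdriver and part of the wrench in the last top view. The tool stayed well above them.
- **Disagreements:** none of the checks failed. The camera and finger readings of the cam angle differed by up to about 0.03 rad.

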